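# Close the chocolate mould and show it to the webcam

### The job

Close the two-part chocolate mould where it stands: lower the red upper half over the two steel pins of the white lower half, without dropping it, until it rests flush, and let go of it. Then grip the white lower half, lift the closed mould and show its seam to the webcam: hold it still in the air, level and still closed, one long side square to the lens, its middle 20 cm straight in front of the lens and the seam at lens height, and finish while still holding it there. Leave the webcam and the other things on the worktop alone.

Things in the scene. Friction and masses are not known exactly. Their poses are not given: they have to be found in the camera images.
- mould_base: White lower half of the mould, a block 150 long (own x) x 56 wide (own y) x 30 high, loose, about 0.35 kg. Three round pockets 28 across, 12 deep, in its top. On the top two steel pins, 8 diameter, 14 tall (upper 5 tapered to 4 diameter), at x = +60 and -60, y = 0. Origin: centre of underside; z up. It can be gripped across its 56 mm width at the middle, also when closed: the upper half is narrower.
- mould_lid: Red upper half of the mould, a plate 150 long (own x) x 46 wide (own y) x 8 thick, loose, about 0.14 kg. Two through holes, 11 diameter, at x = +60 and -60, y = 0 (either way round fits). On its top, in the middle, a grip rib 60 long (along x), 14 wide, 18 tall, top 26 above the underside. Origin: centre of underside; z up. Closed, its underside lies flush on the lower half's top, 30 above that one's underside. The two halves may stand either way round, left or right.
- mould_centre (a point): Middle of the mould: centre of the lower half's top face (the seam), 30 above its underside. Axes as the lower half's.
- webcam: Black webcam on a thin stand with a round foot of 84 diameter, fixed to the worktop; head 28 deep x 96 wide x 32 high, top 186 above the worktop. Origin: centre of the foot's underside. It looks horizontally along its own -x, towards the robot; its y is horizontal, across the view; z up. Behind it, at the back, a navy mug and a blue pitcher stand fixed.
- lens (a point): Front of the webcam's lens, 170 above the worktop. Axes as the webcam's: looks along -x.
- view_point (a point): Point in the air 200 straight in front of the lens, 170 above the worktop, where the middle of the mould (mould_centre) is to be held. Axes as the webcam's; the mould's long axis is to lie along this y, either way round.
- marker_tub: Clear tub of coloured markers, 125x125x120, back left. Origin: centre of underside. Bystander.
- blue_marker: Blue and white felt marker lying on the worktop, 12x128x14. Origin: middle of its underside. Bystander.
- cup_red: Small red cup, 59x80x58, on the right. Origin: centre of underside. Bystander.
- tin: Small grey pepper tin, 41x41x51, near the right-hand edge (beyond that edge stands a tall fridge: swing the arm in from the right folded in, within about 0.4 m of the base axis). Origin: centre of underside. Bystander.
- keys: Bunch of keys lying on the worktop at the far left, 104x111x8. Origin: middle of its underside. Bystander.
Mind the look-alikes: they are no part of the job. What is shaped like the webcam but turquoise is not meant.

How it is judged:
By the outcome, as a careful person would: the job done as asked, in the order asked, and still so for the second after the job is handed in, while the arm keeps its last pose, push and grip.
It also fails if it takes over 61 s, if anything falls off the work surface, if the arm or the gripper's body presses on something with over 40 N, if the wrist force passes 120 N, or if a joint passes its speed limit or range.

### The arm

A 6-joint arm with a two-finger parallel gripper is mounted at the origin on a cart in front of the work surface, level with it; the furniture and walls round the work are solid. World frame = base frame: x ahead of the robot, y to its left, z up, the work surface at z = 0. Lengths are in mm, angles in degrees, forces in N, time in s.
With the tool pointing down it reaches from about 300 to 850 mm from the base axis. Payload 4.2 kg.
Tool frame: the origin (TCP) lies at the very end of the fingers, on their centre line; the grasp point (between the pads) lies 19 mm behind it (env.grasp_offset is the distance from the TCP to the grasp point, in mm); z points along the fingers, y is the line along which they close (so a half turn about z gives the same grasp; the last joint's range is limited). The gripper opens to 91 mm and grips with 3 to 60 N. Pads are 32 mm wide; open, the fingers measure 118 mm over their backs; the gripper's body (76 mm by 178 mm) begins 60 mm behind the grasp point.
Start: joints at [73.453, 18.312, 89.639, -0, 72.044, -1.146], TCP at [152.707, 554.368, 213.976] pointing down, gripper open.
Joint ranges: [-177.97, 177.97], [-48.28, 115.42], [12.27, 149.76], [-77.06, 257.06], [2.81, 150.46], [-146.56, 146.56]. Speed limits (degrees/s): [147.25, 147.25, 180, 180, 180, 180].

### API

Orientations are given as [roll, pitch, yaw] about the fixed x, y, z axes, in that order (R = Rz(yaw) Ry(pitch) Rx(roll)).
In Python, from workcell import env gives the robot as it stands. The module is installed in compiled form; this text tells all that it offers.
- The arm moves only by the tool send_rows, never from a script. Its argument "motion" is a list of rows, each an object of numbers: "tx", "ty", "tz": the shift along the tool's x, y, z in units of 500 mm (1.0 is 500 mm); "rx", "ry", "rz": the turn, a rotation vector about the tool's x, y, z in units of 30 degrees (1.0 is 30 degrees); "gripper": the closure, from -1 (fully open) to 1 (shut). In form: [{"tx": .., "ty": .., "tz": .., "rx": .., "ry": .., "rz": .., "gripper": ..}, ...]. A call has 1 to 12 rows; each row shifts and turns the commanded pose from where the row before left it, along the tool's axes as they then stand; what a row does not reach is not made up. A row lasts 1/8 s, in which the tool goes at most 62.5 mm and 10.7 degrees, less where a joint would pass 70% of its speed; a pose out of reach is approached as far as the arm can. A call with a number of a shift or a turn outside -1 to 1 is refused whole. A call with a gripper value outside its range is refused whole. The fingers move at their own pace and stop on an object; "grip_force" is the grip in N (left out, the last holds). Time passes only in rows, so rows that do not move let the fingers close. It gives the time, the measured TCP pose, the force, the opening and the grip force at its end, in the units of the state.
- env.state(): the state, without advancing time (a new reading comes with each control period).
- env.grab_frame(name): name is "scene" or "side" or "wrist"; returns a dict with "frame" (480x640x3 uint8, red, green, blue), "vertical_fov" (degrees; the focal length in pixels is half the picture's height over the tangent of half this angle, whatever the lens; pixels are square), "cx", "cy" (the principal point, pixels), "rvec" (rotation vector, rad) and "tvec" (3), from world to camera coordinates, as OpenCV has them; the wrist camera has in their place "T_tool_cam" (4x4, takes a point from camera to tool coordinates, whose origin is the TCP and whose axes are the flange's). Camera axes: x right, y down, z forward; pixel columns grow to the right and rows downward; lengths in mm; the calibration is good to about 2 mm. A picture is of the moment at which its call begins: read the wrist's pose just before it. There is no depth.
- env.job_done(): hands the job in; it is judged then, once.
The state is a dict: "time_s": time; "qpos": joint angles; "qvel": joint speeds; "effort": joint torques, N m; "ee_pos": TCP position; "ee_rot": TCP orientation; "force": force on the tool from outside, world axes, zero at the start; "torque": the same for the moment, N m; "gripper_width": finger opening in mm; "gripper_force": force on a finger pad.
Only numpy, scipy, OpenCV 4.12 (cv2) and the standard library are available. Lean on these libraries where they do the work, as an engineer would, in place of code of your own. Each camera call takes 0.05 s, during which the arm holds its last target. There are 200 camera calls.

## Working session

There is one attempt and no reset: what is moved stays moved. The work goes in short steps, Python scripts to look and compute and a tool call to move; the robot and the scene stay as the last step left them, time stands still between calls to the robot, and variables do not carry over. Pictures are saved under pics/ and viewed, at most 10 in all, crops included, and the job is handed in when it is done.

Besides the shell and the picture viewer there is one more tool, called as a command line: name --argument value ..., lists and objects as JSON in quotes. send_rows: Moves the arm, as the interface text tells. Shifts and turns lie within -1 to 1; 1 stands for 500 mm of shift or 30 degrees of turn. Its arguments: {"type":"object","properties":{"motion":{"type":"array"},"grip_force":{"type":"number"}},"required":["motion"]}

```bash
mkdir -p pics
cat > h.py <<'E'
import numpy as np, cv2
from workcell import env
from scipy.spatial.transform import Rotation as R
def cam(name):
    s=env.state(); g=env.grab_frame(name)
    im=cv2.cvtColor(g["frame"],cv2.COLOR_RGB2BGR)
    f=240/np.tan(np.radians(g["vertical_fov"])/2)
    if name=="wrist":
        T=np.eye(4);T[:3,:3]=R.from_euler('xyz',s["ee_rot"],degrees=True).as_matrix();T[:3,3]=s["ee_pos"]
        M=T@np.array(g["T_tool_cam"]); Rc=M[:3,:3];C=M[:3,3]
    else:
        Rw=cv2.Rodrigues(np.array(g["rvec"],float))[0];Rc=Rw.T;C=-Rw.T@np.array(g["tvec"],float).ravel()
    return im,dict(f=f,cx=g["cx"],cy=g["cy"],R=Rc,C=C)
def ray(k,u,v):
    return k["R"]@np.array([(u-k["cx"])/k["f"],(v-k["cy"])/k["f"],1])
def onz(k,u,v,z):
    d=ray(k,u,v); return k["C"]+d*(z-k["C"][2])/d[2]
def proj(k,p):
    q=k["R"].T@(np.array(p,float)-k["C"]); return k["f"]*q[0]/q[2]+k["cx"],k["f"]*q[1]/q[2]+k["cy"]
E
python3 - <<'E'
from h import *
for n in("scene","side"):
    im,k=cam(n);cv2.imwrite(f"pics/{n}1.png",im);print(n,k)
print(env.state())
E
```

```text
scene {'f': np.float64(497.18646671226185), 'cx': 316.8944056084677, 'cy': 240.80387053933558, 'R': array([[ 0.89334688, -0.33880217,  0.29520236],
       [-0.44903601, -0.64780806,  0.61539531],
       [-0.0172628 , -0.68231797, -0.73085168]]), 'C': array([ 168.7026712 , -594.71880651, 1096.57934626])}
side {'f': np.float64(476.6384550636427), 'cx': 321.5780870745245, 'cy': 240.30102672800584, 'R': array([[ 0.72967736, -0.30982501,  0.60957314],
       [-0.68377121, -0.3237211 ,  0.6539584 ],
       [-0.00528099, -0.8939872 , -0.44806138]]), 'C': array([ -71.79829562, -479.96079761,  576.43258293])}
{'time_s': 0.1, 'qpos': array([ 7.34522653e+01,  1.83483595e+01,  8.96980793e+01, -2.50499708e-03,
        7.20434502e+01, -1.14602191e+00]), 'qvel': array([ 0.08211736, -0.02508985, -0.13750851,  0.07943675,  0.07420842,
        0.07447069]), 'effort': array([-1.43227762e-04, -4.13328624e+01, -2.32507771e+01,  7.28112669e-02,
        4.21813061e-02, -3.28412796e-05]), 'ee_pos': array([152.60044859, 553.9270057 , 213.20958219]), 'ee_rot': array([-1.79910081e+02,  5.83462555e-04,  1.64599062e+02]), 'force': array([ 0.15229352,  0.74301637, -0.73997575]), 'torque': array([-0.03696169,  0.03663924,  0.00892023]), 'gripper_force': 0.0, 'gripper_width': 91.25026141335296}
```

View pics/scene1.png

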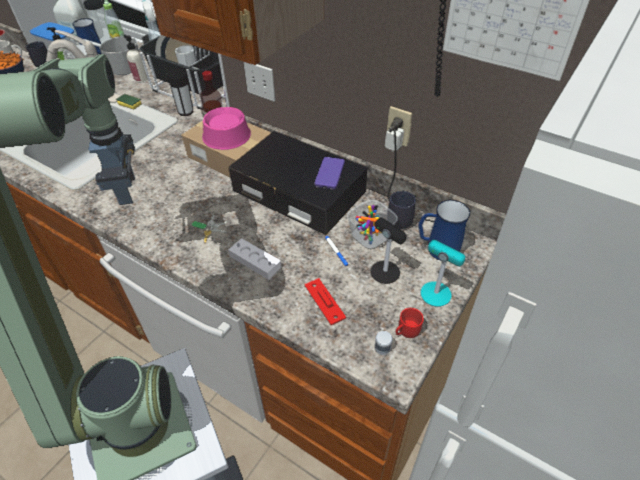

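View pics/side1.png

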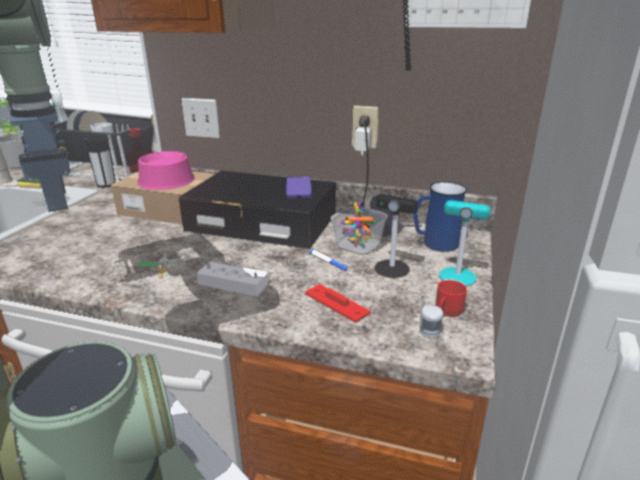

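The scene view shows the white base in the arm's shadow at (254,258) and the red lid at (324,300). The webcam candidates are the black one (foot 386,271, head 390,230) and the turquoise one (foot 436,293). The task wants black, so the black one is the webcam. I'll confirm in a crop and measure.

Run:
```python
from h import *
for n,box in(("scene",(180,180,480,370)),("side",(180,180,500,350))):
    im=cv2.imread(f"pics/{n}1.png"); _,k=cam(n)
    hsv=cv2.cvtColor(im,cv2.COLOR_BGR2HSV)
    m=(((hsv[...,0]<8)|(hsv[...,0]>172))&(hsv[...,1]>170)&(hsv[...,2]>90)).astype(np.uint8)
    for c in cv2.findContours(m,0,2)[0]:
        if cv2.contourArea(c)>150:
            r=cv2.minAreaRect(c);P=np.array([onz(k,*p,8)[:2] for p in c[:,0].astype(float)],np.float32)
            print(n,"red",r[0],cv2.minAreaRect(P))
    d=(hsv[...,2]<50).astype(np.uint8)
    for c in cv2.findContours(d,0,2)[0]:
        x,y,w,h=cv2.boundingRect(c)
        if cv2.contourArea(c)>120 and 350<x<440 and 150<y<300:
            print(n,"dark",(x,y,w,h)); 
            P=np.array([onz(k,*p,4)[:2] for p in c[:,0].astype(float)],np.float32);print(cv2.minEnclosingCircle(P))
    x0,y0,x1,y1=box
    cv2.imwrite(f"pics/{n}_c.png",cv2.resize(im[y0:y1,x0:x1],None,fx=2.5,fy=2.5,interpolation=cv2.INTER_CUBIC))
```

```text
scene red (410.1500549316406, 322.04998779296875) ((693.6592407226562, -46.34728240966797), (87.28312683105469, 55.506813049316406), 40.29210662841797)
scene red (324.9999694824219, 301.0) ((527.8155517578125, 116.59091186523438), (44.81819534301758, 149.41207885742188), 1.7244291305541992)
scene dark (376, 212, 38, 32)
((867.026123046875, 264.97100830078125), 75.0328140258789)
side red (337.32305908203125, 301.81304931640625) ((527.2755737304688, 117.51068878173828), (45.530426025390625, 146.20082092285156), 0.5975189805030823)
```

View pics/scene_c.png

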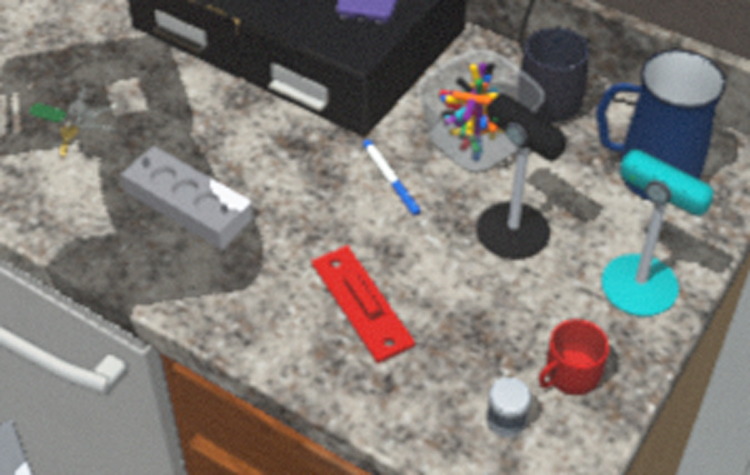

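The crop confirms it: black webcam with foot at scene (386,272), turquoise decoy to its right, red lid with rib, and base with three pockets and pins. Next I'll get rough numbers for the base and webcam.

Run:
```python
from h import *
im,k=cam("scene")
c=np.array([(155,147),(122,177),(220,237),(253,205)])/2.5+180
P=np.array([onz(k,*p,30)[:2] for p in c]);print(P.round(1),P.mean(0),np.linalg.norm(np.roll(P,-1,0)-P,axis=1))
print("foot",onz(k,385.6,271.6,5), "head ends",onz(k,495/2.5+180,108/2.5+180,170),onz(k,553/2.5+180,143/2.5+180,170))
_,ks=cam("side")
print("foot side",onz(ks,392,268,5),"head", onz(ks,374,205,170),onz(ks,415,205,170))
g=env.grab_frame("wrist");print(np.array(g["T_tool_cam"]).round(3),g["vertical_fov"])
```

```text
[[406.9 413.3]
 [355.8 386.2]
 [421.9 251.1]
 [473.2 276.9]] [414.4612852  331.86742395] [ 57.77270679 150.32793608  57.41663827 151.66683326]
foot [728.45122887 127.67652462   5.        ] head ends [713.80609873 167.58163267 170.        ] [739.70144544  96.8152096  170.        ]
foot side [726.22667949 129.49934086   5.        ] head [685.70639693 160.59755578 170.        ] [751.43389618  97.40300973 170.        ]
[[-1.00000e-03 -9.64000e-01 -2.66000e-01  7.58450e+01]
 [ 1.00000e+00 -1.00000e-03  0.00000e+00 -1.83000e-01]
 [-1.00000e-03 -2.66000e-01  9.64000e-01 -1.70592e+02]
 [ 0.00000e+00  0.00000e+00  0.00000e+00  1.00000e+00]] 62.09711224593056
```

send_rows --motion '[{"tx": -0.066,"ty": -0.039,"tz": -0.003,"gripper": -1},{"tx": -0.066,"ty": -0.039,"tz": -0.003,"gripper": -1},{"tx": -0.066,"ty": -0.039,"tz": -0.003,"gripper": -1},{"tx": -0.066,"ty": -0.039,"tz": -0.003,"gripper": -1},{"tx": -0.066,"ty": -0.039,"tz": -0.003,"gripper": -1},{"tx": -0.066,"ty": -0.039,"tz": -0.003,"gripper": -1},{"tx": -0.066,"ty": -0.039,"tz": -0.003,"gripper": -1},{"tx": -0.066,"ty": -0.039,"tz": -0.003,"gripper": -1},{"tx": -0.066,"ty": -0.039,"tz": -0.003,"gripper": -1},{"tx": -0.066,"ty": -0.039,"tz": -0.003,"gripper": -1},{"tx": -0.066,"ty": -0.039,"tz": -0.003,"gripper": -1},{"tx": -0.066,"ty": -0.039,"tz": -0.003,"gripper": -1}]'

```text
invalid input at $.motion[0]: expected keys tx, ty, tz, rx, ry, rz, gripper
```

send_rows --motion '[{"rz": 0.26,"gripper": -1},{"rz": 0.26,"gripper": -1},{"rz": 0.26,"gripper": -1},{"rz": 0.26,"gripper": -1},{"rz": 0.26,"gripper": -1},{"rz": 0.26,"gripper": -1},{"rz": 0.26,"gripper": -1},{"rz": 0.26,"gripper": -1},{"gripper": -1},{"gripper": -1}]'

```text
invalid input at $.motion[0]: expected keys tx, ty, tz, rx, ry, rz, gripper
```

```bash
cat >> h.py <<'E'
def delta(pos,yaw):
    s=env.state();Rt=R.from_euler('xyz',s["ee_rot"],degrees=True)
    d=Rt.inv().apply(np.array(pos)-s["ee_pos"])/500
    rv=(Rt.inv()*R.from_euler('xyz',[180,0,yaw],degrees=True)).as_rotvec(degrees=True)/30
    print("t=%.2f"%s["time_s"],"pos",s["ee_pos"].round(1),"rot",s["ee_rot"].round(2),"\nunits t",d.round(4),"r",rv.round(4),"F",s["force"].round(1),"w",round(s["gripper_width"],1))
E
python3 - <<'E'
from h import *
im,k=cam("wrist");cv2.imwrite("pics/w1.png",im);delta((470,225,230),100)
im,k=cam("scene");cv2.imwrite("pics/s2.png",im)
E
```

```text
t=0.40 pos [152.7 554.3 213.9] rot [-179.99   -0.    164.6 ] 
units t [-0.7868 -0.4665 -0.0322] r [-3.0000e-04  2.0000e-04  2.1534e+00] F [ 0.4 -0.1  0.9] w 91.4
```

View pics/w1.png

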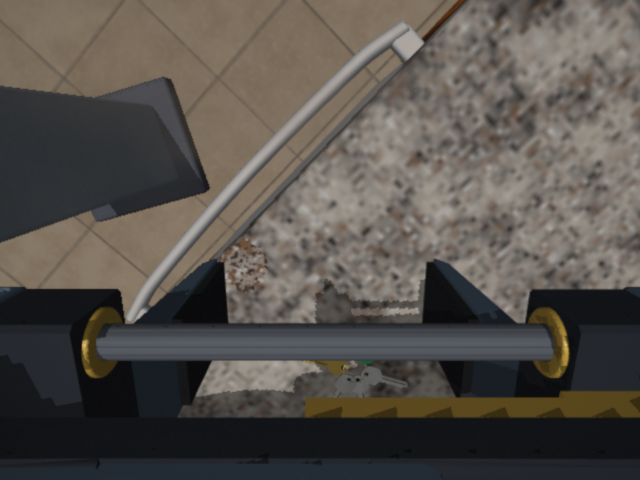

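The picture shows that the fingers and bar fill rows >260, so the target must lie on the tool's +x side. Rows need all the keys.

send_rows --motion '[{"tx": -0.069,"ty": -0.042,"tz": -0.003,"rx": 0,"ry": 0,"rz": 0,"gripper": -1},{"tx": -0.069,"ty": -0.042,"tz": -0.003,"rx": 0,"ry": 0,"rz": 0,"gripper": -1},{"tx": -0.069,"ty": -0.042,"tz": -0.003,"rx": 0,"ry": 0,"rz": 0,"gripper": -1},{"tx": -0.069,"ty": -0.042,"tz": -0.003,"rx": 0,"ry": 0,"rz": 0,"gripper": -1},{"tx": -0.069,"ty": -0.042,"tz": -0.003,"rx": 0,"ry": 0,"rz": 0,"gripper": -1},{"tx": -0.069,"ty": -0.042,"tz": -0.003,"rx": 0,"ry": 0,"rz": 0,"gripper": -1},{"tx": -0.069,"ty": -0.042,"tz": -0.003,"rx": 0,"ry": 0,"rz": 0,"gripper": -1},{"tx": -0.069,"ty": -0.042,"tz": -0.003,"rx": 0,"ry": 0,"rz": 0,"gripper": -1},{"tx": -0.069,"ty": -0.042,"tz": -0.003,"rx": 0,"ry": 0,"rz": 0,"gripper": -1},{"tx": -0.069,"ty": -0.042,"tz": -0.003,"rx": 0,"ry": 0,"rz": 0,"gripper": -1}]'

```text
time_s: 1.7
ee_pos: [430.4, 259.3, 229.2]
ee_rot: [180.0, 0.0, 164.6]
force: [0.6, 0.7, -0.2]
gripper_width: 91.1
gripper_force: 0.0
```

send_rows --motion '[{"tx": 0,"ty": 0,"tz": 0,"rx": 0,"ry": 0,"rz": 0.27,"gripper": -1},{"tx": 0,"ty": 0,"tz": 0,"rx": 0,"ry": 0,"rz": 0.27,"gripper": -1},{"tx": 0,"ty": 0,"tz": 0,"rx": 0,"ry": 0,"rz": 0.27,"gripper": -1},{"tx": 0,"ty": 0,"tz": 0,"rx": 0,"ry": 0,"rz": 0.27,"gripper": -1},{"tx": 0,"ty": 0,"tz": 0,"rx": 0,"ry": 0,"rz": 0.27,"gripper": -1},{"tx": 0,"ty": 0,"tz": 0,"rx": 0,"ry": 0,"rz": 0.27,"gripper": -1},{"tx": 0,"ty": 0,"tz": 0,"rx": 0,"ry": 0,"rz": 0,"gripper": -1},{"tx": 0,"ty": 0,"tz": 0,"rx": 0,"ry": 0,"rz": 0,"gripper": -1}]'

```text
time_s: 2.7
ee_pos: [429.5, 260.3, 229.0]
ee_rot: [180.0, -0.0, 116.1]
force: [-0.4, -0.2, -0.7]
gripper_width: 91.3
gripper_force: 0.0
```

Run:
```python
from h import *
delta((527,55,230),90)
im,k=cam("wrist");cv2.imwrite("pics/w2.png",im)
np.save("w2k.npy",k,allow_pickle=True)
```

```text
t=2.70 pos [429.5 260.3 229. ] rot [179.99  -0.   116.11] 
units t [-0.4544 -0.0057 -0.002 ] r [ 3.000e-04 -1.000e-04  8.704e-01] F [-0.4 -0.2 -0.7] w 91.3
```

View pics/w2.png

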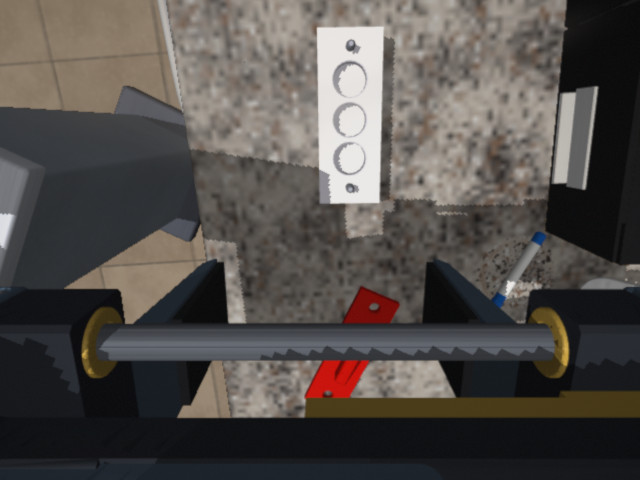

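The picture shows the base with top face about (317..383, 27..203) and pins at (351,45) and (351,188). The lid is under the bar. Now I'll measure it and move to the lid.

```bash
cat >> h.py <<'E'
def rect(k,mask,z,amin=800):
    out=[]
    for c in cv2.findContours(mask,cv2.RETR_EXTERNAL,cv2.CHAIN_APPROX_NONE)[0]:
        if cv2.contourArea(c)>amin:
            h=cv2.convexHull(c)[:,0].astype(float)
            P=np.array([onz(k,*p,z)[:2] for p in h],np.float32)
            (x,y),s,_=r=cv2.minAreaRect(P);b=cv2.boxPoints(r)
            e=max((b[1]-b[0],b[2]-b[1]),key=np.linalg.norm)
            out.append((np.round([x,y],1),np.round(s,1),round(float(np.degrees(np.arctan2(e[1],e[0])))%180,2),cv2.boundingRect(c)))
    return out
def blobs(k,m,z,lo,hi):
    n,_,st,ct=cv2.connectedComponentsWithStats(m.astype(np.uint8))
    return [(ct[i].round(1),st[i,4],onz(k,*ct[i],z).round(1)) for i in range(1,n) if lo<st[i,4]<hi]
E
python3 - <<'E'
from h import *
im=cv2.imread("pics/w2.png");k=np.load("w2k.npy",allow_pickle=True).item()
hsv=cv2.cvtColor(im,cv2.COLOR_BGR2HSV).astype(int)
print(hsv[190:206,330].tolist(),hsv[190:206,365].tolist())
for t in(185,205,225):
  m=((hsv[...,2]>t)&(hsv[...,1]<25)).astype(np.uint8);m[220:]=0
  m=cv2.morphologyEx(m,cv2.MORPH_OPEN,np.ones((5,5)))
  print(t,rect(k,m,30,3000))
for cy in(45,188):
  s=hsv[cy-12:cy+12,335:367,2];m=np.zeros(hsv.shape[:2],bool);m[cy-12:cy+12,335:367]=s<130
  print(blobs(k,m,40,8,300))
print("cam",k["C"])
E
```

```text
[[20, 3, 226], [10, 4, 202], [165, 3, 185], [15, 5, 216], [15, 5, 223], [15, 5, 215], [150, 3, 165], [165, 3, 180], [15, 5, 215], [8, 5, 217], [10, 4, 200], [0, 1, 183], [12, 6, 200], [12, 8, 156], [13, 22, 81], [13, 36, 63]] [[20, 3, 234], [20, 3, 234], [20, 3, 234], [20, 3, 234], [20, 3, 234], [20, 3, 234], [20, 3, 234], [20, 3, 234], [20, 3, 234], [20, 3, 234], [20, 3, 234], [30, 2, 232], [24, 6, 220], [16, 16, 173], [16, 22, 151], [15, 22, 141]]
185 [(array([412.9, 342.5]), array([ 56.1, 150.5]), 116.64, (317, 26, 67, 178))]
205 [(array([412.9, 342.6]), array([ 55.5, 149.4]), 116.72, (317, 27, 66, 176))]
225 [(array([412.9, 343. ]), array([ 54.7, 148.1]), 116.68, (318, 27, 65, 175))]
[(array([350.6,  46.8]), np.int32(54), array([387.2, 394.2,  40. ]))]
[(array([350.3, 186.8]), np.int32(37), array([439.8, 290.6,  40. ]))]
cam [395.78093732 327.79534059 399.58654755]
```

send_rows --motion '[{"tx": -0.057,"ty": -0.001,"tz": 0,"rx": 0,"ry": 0,"rz": 0,"gripper": -1},{"tx": -0.057,"ty": -0.001,"tz": 0,"rx": 0,"ry": 0,"rz": 0,"gripper": -1},{"tx": -0.057,"ty": -0.001,"tz": 0,"rx": 0,"ry": 0,"rz": 0,"gripper": -1},{"tx": -0.057,"ty": -0.001,"tz": 0,"rx": 0,"ry": 0,"rz": 0,"gripper": -1},{"tx": -0.057,"ty": -0.001,"tz": 0,"rx": 0,"ry": 0,"rz": 0,"gripper": -1},{"tx": -0.057,"ty": -0.001,"tz": 0,"rx": 0,"ry": 0,"rz": 0,"gripper": -1},{"tx": -0.057,"ty": -0.001,"tz": 0,"rx": 0,"ry": 0,"rz": 0,"gripper": -1},{"tx": -0.057,"ty": -0.001,"tz": 0,"rx": 0,"ry": 0,"rz": 0.29,"gripper": -1},{"tx": 0,"ty": 0,"tz": 0,"rx": 0,"ry": 0,"rz": 0.29,"gripper": -1},{"tx": 0,"ty": 0,"tz": 0,"rx": 0,"ry": 0,"rz": 0.29,"gripper": -1},{"tx": 0,"ty": 0,"tz": 0,"rx": 0,"ry": 0,"rz": 0,"gripper": -1},{"tx": 0,"ty": 0,"tz": 0,"rx": 0,"ry": 0,"rz": 0,"gripper": -1}]'

```text
time_s: 4.25
ee_pos: [525.9, 53.6, 228.9]
ee_rot: [-180.0, -0.0, 90.1]
force: [-0.1, -1.4, 0.3]
gripper_width: 90.9
gripper_force: 0.0
```

Run:
```python
from h import *
im,k=cam("wrist");cv2.imwrite("pics/w3.png",im)
np.save("w3k.npy",k,allow_pickle=True)
hsv=cv2.cvtColor(im,cv2.COLOR_BGR2HSV).astype(int)
red=(((hsv[...,0]<8)|(hsv[...,0]>172))&(hsv[...,1]>150)&(hsv[...,2]>60)).astype(np.uint8)
m=red.copy();m[262:]=0
print(rect(k,m,8,300),rect(k,red,8,300))
delta((527,117,230),90)
```

```text
[(array([527.7, 122.3]), array([ 45.9, 149.5]), 91.53, (301, 48, 52, 163))] [(array([708.9, -49.6]), array([ 9.6, 74. ]), 139.13, (471, 281, 48, 43)), (array([527.7, 122.3]), array([ 45.9, 149.5]), 91.53, (301, 48, 52, 163))]
t=4.30 pos [525.9  53.7 229. ] rot [180.    -0.    90.03] 
units t [ 0.1266  0.0023 -0.0021] r [ 0.0001 -0.0002  0.0009] F [-0.1 -1.   0.2] w 91.5
```

View pics/w3.png

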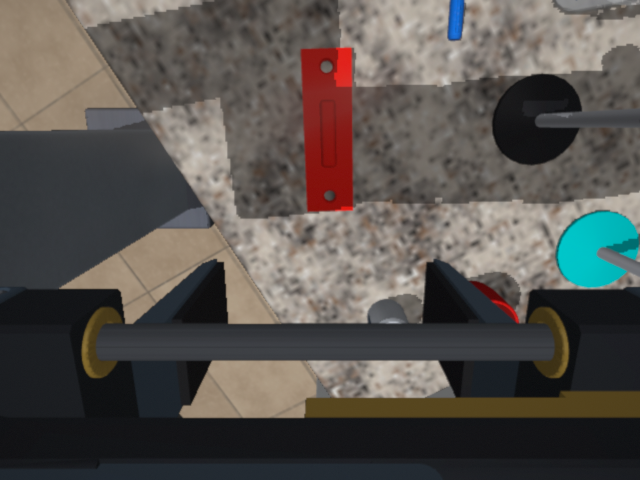

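The lid sits at (301..353, 48..211) in the wrist view and the black foot centre at about (537,119). The wrist and fixed cameras disagree by 5–10 mm, so I'll cross-check the base and foot in all views.

Run:
```python
from h import *
k3=np.load("w3k.npy",allow_pickle=True).item()
print("foot wrist",onz(k3,537,119,4), "expect foot px", proj(k3,(727,128.5,4)))
for n in("scene","side"):
    im,k=cam(n);cv2.imwrite(f"pics/{n}3.png",im);hsv=cv2.cvtColor(im,cv2.COLOR_BGR2HSV).astype(int)
    u,v=proj(k,(413,338,30));u,v=int(u),int(v);print(n,u,v)
    for t in(190,210,225):
        m=np.zeros(im.shape[:2],np.uint8);m[v-40:v+40,u-50:u+50]=((hsv[...,2]>t)&(hsv[...,1]<25))[v-40:v+40,u-50:u+50]
        m=cv2.morphologyEx(m,cv2.MORPH_OPEN,np.ones((3,3)));print(t,rect(k,m,30,300))
    red=(((hsv[...,0]<8)|(hsv[...,0]>172))&(hsv[...,1]>150)&(hsv[...,2]>60)).astype(np.uint8)
    print(rect(k,red,8,300))
    d=((hsv[...,2]<60)&(hsv[...,1]<90)).astype(np.uint8)
    fu,fv=map(int,proj(k,(727,128.5,4)));m=np.zeros_like(d);m[fv-16:fv+16,fu-28:fu+28]=d[fv-16:fv+16,fu-28:fu+28]
    c=max(cv2.findContours(m,0,1)[0],key=cv2.contourArea);P=np.array([onz(k,*p,4)[:2] for p in cv2.convexHull(c)[:,0].astype(float)],np.float32)
    print("foot",cv2.minEnclosingCircle(P),cv2.boundingRect(c))
    cr=im[v-60:v+60,u-80:u+80]; cv2.imwrite(f"pics/{n}3c.png",cv2.resize(cr,None,fx=4,fy=4))
a=cv2.imread("pics/scene3c.png")
cv2.imwrite("pics/both.png",cv2.resize(np.hstack([a,cv2.imread("pics/side3c.png")]),(800,300)))
```

```text
foot wrist [726.97936886 135.47246932   4.        ] expect foot px (np.float64(535.9921668453003), np.float64(126.597488087761))
scene 253 255
190 [(array([414.6, 340.4]), array([ 63.5, 153.2]), 116.57, (229, 238, 51, 35))]
210 [(array([414.2, 339.5]), array([ 59.1, 151.6]), 116.8, (229, 239, 50, 33))]
225 [(array([414.6, 338.9]), array([ 57.7, 149.5]), 116.53, (230, 239, 49, 33))]
[(array([693.4, -46.6]), array([90.3, 58.9]), 40.61, (396, 308, 28, 29)), (array([527.4, 116.5]), array([ 45.8, 151.1]), 91.84, (305, 279, 41, 46))]
foot ((726.59912109375, 130.0664520263672), 41.66946029663086) (370, 261, 30, 23)
side 231 272
190 [(array([426.4, 334.4]), array([286.3, 184.9]), 31.46, (195, 245, 86, 67))]
210 [(array([405.2, 333. ]), array([104.7, 160.6]), 115.49, (198, 259, 69, 34))]
225 [(array([414. , 340.5]), array([ 63.2, 151.9]), 116.04, (198, 261, 68, 24))]
[(array([528.4, 117.2]), array([ 44.8, 149.2]), 90.71, (311, 285, 59, 36)), (array([722.8, -34.9]), array([117.5,  57.6]), 27.42, (438, 281, 28, 30))]
foot ((740.049560546875, 116.14353942871094), 26.963680267333984) (395, 263, 9, 12)
```

View pics/both.png

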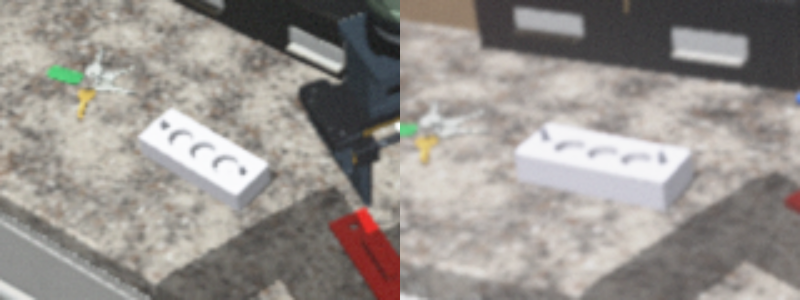

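The fixed cameras agree on lid (527.8,117), base (414.3,338.5, 116.6°) and foot (726.6,130). The wrist camera reads about 5 mm further along tool x, so I'll treat that as its bias. Now to the lid.

send_rows --motion '[{"tx": 0.032,"ty": 0.001,"tz": 0.05,"rx": 0,"ry": 0,"rz": -0.05,"gripper": -1},{"tx": 0.032,"ty": 0.001,"tz": 0.063,"rx": 0,"ry": 0,"rz": 0,"gripper": -1},{"tx": 0.032,"ty": 0.001,"tz": 0.063,"rx": 0,"ry": 0,"rz": 0,"gripper": -1},{"tx": 0.031,"ty": 0,"tz": 0.063,"rx": 0,"ry": 0,"rz": 0,"gripper": -1},{"tx": 0,"ty": 0,"tz": 0.063,"rx": 0,"ry": 0,"rz": 0,"gripper": -1},{"tx": 0,"ty": 0,"tz": 0.063,"rx": 0,"ry": 0,"rz": 0,"gripper": -1},{"tx": 0,"ty": 0,"tz": 0,"rx": 0,"ry": 0,"rz": 0,"gripper": -1},{"tx": 0,"ty": 0,"tz": 0,"rx": 0,"ry": 0,"rz": 0,"gripper": -1}]'

```text
time_s: 5.4
ee_pos: [527.2, 117.3, 47.5]
ee_rot: [179.9, -0.0, 91.4]
force: [0.5, 0.1, 0.5]
gripper_width: 91.5
gripper_force: 0.0
```

Run:
```python
from h import *
delta((527.7,117,10.5),91.5)
im,k=cam("wrist");hsv=cv2.cvtColor(im,cv2.COLOR_BGR2HSV).astype(int)
red=((((hsv[...,0]<8)|(hsv[...,0]>172))&(hsv[...,1]>150)&(hsv[...,2]>60))).astype(np.uint8)
print(rect(k,red,8,300))
cv2.imwrite("pics/w4.png",im)
```

```text
t=5.40 pos [527.2 117.3  47.5] rot [ 1.7989e+02 -2.0000e-02  9.1420e+01] 
units t [-0.0007  0.0009  0.074 ] r [ 0.0035 -0.0008 -0.0027] F [0.5 0.1 0.5] w 91.5
[(array([529.8,  52.8]), array([45.7, 10.3]), 1.3, (290, 360, 77, 16)), (array([527.3, 139.6]), array([ 45.9, 114.8]), 91.57, (283, 117, 90, 207))]
```

View pics/w4.png

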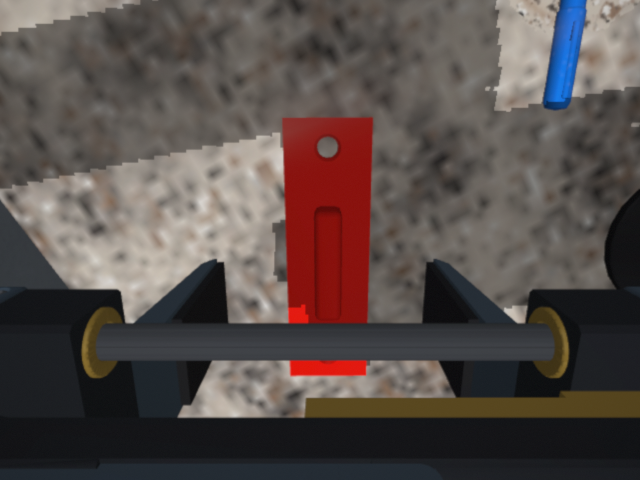

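The view shows the lid centred between the fingers, yaw matching. Descend and grip.

send_rows --motion '[{"tx": 0.002,"ty": 0.001,"tz": 0.024,"rx": 0,"ry": 0,"rz": 0,"gripper": -1},{"tx": 0,"ty": 0,"tz": 0.024,"rx": 0,"ry": 0,"rz": 0,"gripper": -1},{"tx": 0,"ty": 0,"tz": 0.015,"rx": 0,"ry": 0,"rz": 0,"gripper": 0},{"tx": 0,"ty": 0,"tz": 0.01,"rx": 0,"ry": 0,"rz": 0,"gripper": 0.5},{"tx": 0,"ty": 0,"tz": 0,"rx": 0,"ry": 0,"rz": 0,"gripper": 1},{"tx": 0,"ty": 0,"tz": 0,"rx": 0,"ry": 0,"rz": 0,"gripper": 1},{"tx": 0,"ty": 0,"tz": 0,"rx": 0,"ry": 0,"rz": 0,"gripper": 1},{"tx": 0,"ty": 0,"tz": 0,"rx": 0,"ry": 0,"rz": 0,"gripper": 1},{"tx": 0,"ty": 0,"tz": 0,"rx": 0,"ry": 0,"rz": 0,"gripper": 1},{"tx": 0,"ty": 0,"tz": 0,"rx": 0,"ry": 0,"rz": 0,"gripper": 1}]' --grip_force 35

```text
time_s: 6.7
ee_pos: [527.0, 118.2, 10.0]
ee_rot: [180.0, -0.0, 91.4]
force: [0.4, -0.3, -0.2]
gripper_width: 13.9
gripper_force: 0.2
```

send_rows --motion '[{"tx": 0,"ty": 0,"tz": 0,"rx": 0,"ry": 0,"rz": 0,"gripper": 1},{"tx": 0,"ty": 0,"tz": 0,"rx": 0,"ry": 0,"rz": 0,"gripper": 1},{"tx": 0,"ty": 0,"tz": 0,"rx": 0,"ry": 0,"rz": 0,"gripper": 1},{"tx": 0,"ty": 0,"tz": -0.01,"rx": 0,"ry": 0,"rz": 0,"gripper": 1},{"tx": 0,"ty": 0,"tz": -0.04,"rx": 0,"ry": 0,"rz": 0,"gripper": 1},{"tx": 0,"ty": 0,"tz": -0.06,"rx": 0,"ry": 0,"rz": 0,"gripper": 1},{"tx": 0,"ty": 0,"tz": -0.06,"rx": 0,"ry": 0,"rz": 0,"gripper": 1},{"tx": 0,"ty": 0,"tz": -0.03,"rx": 0,"ry": 0,"rz": 0,"gripper": 1},{"tx": 0,"ty": 0,"tz": 0,"rx": 0,"ry": 0,"rz": 0,"gripper": 1},{"tx": 0,"ty": 0,"tz": 0,"rx": 0,"ry": 0,"rz": 0,"gripper": 1}]' --grip_force 35

```text
time_s: 7.95
ee_pos: [525.8, 118.0, 108.8]
ee_rot: [-179.9, 0.0, 91.4]
force: [0.5, -0.1, -1.7]
gripper_width: 13.8
gripper_force: 35.0
```

Run:
```python
from h import *
delta((414.3,340,110),116.6)
s=env.state();z=s["ee_pos"][2]-2   # lid top at TCP z -2
print(s["gripper_force"])
for n in("wrist","scene","side"):
    im,k=cam(n);hsv=cv2.cvtColor(im,cv2.COLOR_BGR2HSV).astype(int)
    red=((((hsv[...,0]<8)|(hsv[...,0]>172))&(hsv[...,1]>150)&(hsv[...,2]>60))).astype(np.uint8)
    print(n,rect(k,red,z,300));cv2.imwrite(f"pics/{n}5.png",im)
```

```text
t=7.95 pos [525.8 118.  108.8] rot [-1.7987e+02  2.0000e-02  9.1400e+01] 
units t [ 0.4494 -0.2122 -0.002 ] r [-4.5e-03 -4.0e-04 -8.4e-01] F [ 0.5 -0.1 -1.7] w 13.8
34.99976098537445
wrist [(array([526.2,  71.6]), array([20.2, 20.7]), 91.45, (305, 361, 41, 37)), (array([524.2, 149.7]), array([45.9, 94.4]), 91.22, (271, 117, 110, 207))]
scene [(array([645.8, -96.3]), array([82.1, 53.6]), 40.61, (396, 308, 28, 29)), (array([525.7,  94.4]), array([ 47.3, 110.4]), 90.93, (310, 271, 36, 32))]
side [(array([ 586.9, -114.6]), array([96.4, 46.2]), 34.45, (439, 281, 27, 30)), (array([526.6, 115.8]), array([152.3,  52. ]), 89.17, (305, 246, 66, 34))]
```

Lid is held (35 N). The wrist and fixed estimates of the target TCP agree within 1.2 mm at about (414.8,339.6), yaw 116.65. Going over the base.

send_rows --motion '[{"tx": 0.064,"ty": -0.03,"tz": 0,"rx": 0,"ry": 0,"rz": -0.12,"gripper": 1},{"tx": 0.064,"ty": -0.03,"tz": 0,"rx": 0,"ry": 0,"rz": -0.12,"gripper": 1},{"tx": 0.064,"ty": -0.03,"tz": 0,"rx": 0,"ry": 0,"rz": -0.12,"gripper": 1},{"tx": 0.064,"ty": -0.03,"tz": 0,"rx": 0,"ry": 0,"rz": -0.12,"gripper": 1},{"tx": 0.064,"ty": -0.03,"tz": 0,"rx": 0,"ry": 0,"rz": -0.12,"gripper": 1},{"tx": 0.064,"ty": -0.03,"tz": 0,"rx": 0,"ry": 0,"rz": -0.12,"gripper": 1},{"tx": 0.064,"ty": -0.03,"tz": 0,"rx": 0,"ry": 0,"rz": -0.12,"gripper": 1},{"tx": 0,"ty": 0,"tz": 0,"rx": 0,"ry": 0,"rz": 0,"gripper": 1},{"tx": 0,"ty": 0,"tz": 0,"rx": 0,"ry": 0,"rz": 0,"gripper": 1}]'

```text
time_s: 9.22
ee_pos: [378.2, 313.1, 109.6]
ee_rot: [-180.0, 0.0, 116.6]
force: [0.7, -0.3, -0.4]
gripper_width: 13.6
gripper_force: 35.0
```

Run:
```python
from h import *
delta((414.8,339.6,70),116.65)
```

```text
t=9.22 pos [378.2 313.1 109.6] rot [-1.7998e+02  2.0000e-02  1.1660e+02] 
units t [0.0146 0.0893 0.0792] r [-0.0006  0.0008 -0.0017] F [ 0.7 -0.3 -0.4] w 13.6
```

send_rows --motion '[{"tx": 0.005,"ty": 0.03,"tz": 0,"rx": 0,"ry": 0,"rz": 0,"gripper": 1},{"tx": 0.005,"ty": 0.03,"tz": 0.02,"rx": 0,"ry": 0,"rz": 0,"gripper": 1},{"tx": 0.0046,"ty": 0.0293,"tz": 0.02,"rx": 0,"ry": 0,"rz": -0.0017,"gripper": 1},{"tx": 0,"ty": 0,"tz": 0.025,"rx": 0,"ry": 0,"rz": 0,"gripper": 1},{"tx": 0,"ty": 0,"tz": 0.014,"rx": 0,"ry": 0,"rz": 0,"gripper": 1},{"tx": 0,"ty": 0,"tz": 0,"rx": 0,"ry": 0,"rz": 0,"gripper": 1},{"tx": 0,"ty": 0,"tz": 0,"rx": 0,"ry": 0,"rz": 0,"gripper": 1}]'

```text
time_s: 10.1
ee_pos: [414.5, 339.9, 70.7]
ee_rot: [180.0, -0.0, 116.7]
force: [0.5, 0.9, -1.5]
gripper_width: 13.5
gripper_force: 35.0
```

Run:
```python
from h import *
delta((414.8,339.6,70),116.65)
im,k=cam("wrist");u,v=map(int,proj(k,env.state()["ee_pos"]))
a=im[60:360,220:420]
im,k=cam("side");u,v=map(int,proj(k,(414,340,50)));b=im[v-50:v+50,u-66:u+66]
cv2.imwrite("pics/al.png",np.hstack([cv2.resize(a,(400,600)),cv2.resize(b,(400,303),interpolation=2)[:300].repeat(2,0)[:600]]))
```

```text
t=10.10 pos [414.5 339.9  70.7] rot [ 1.7997e+02 -1.0000e-02  1.1665e+02] 
units t [-0.0007  0.0002  0.0015] r [ 0.0009 -0.0003  0.0001] F [ 0.5  0.9 -1.5] w 13.5
```

View pics/al.png

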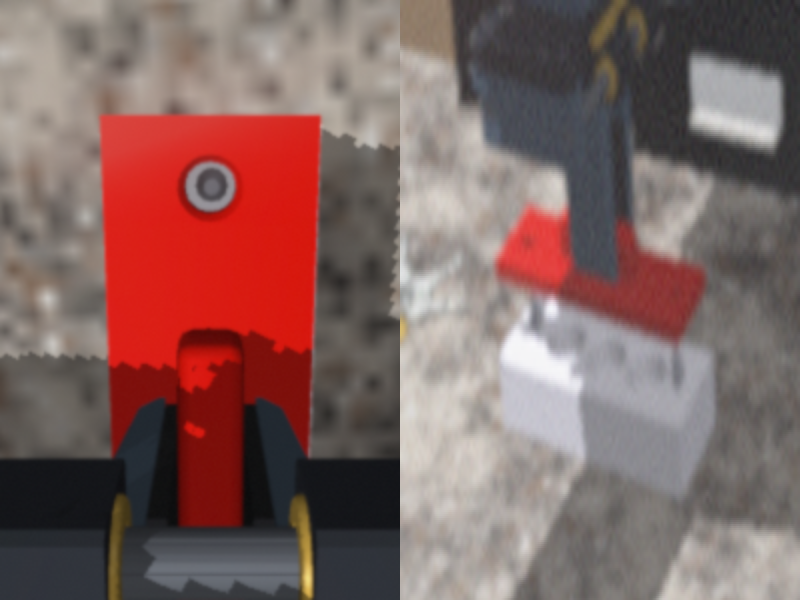

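The pin shows concentric through the +x hole at crop (210,186), so it is aligned. Lowering.

send_rows --motion '[{"tx": 0,"ty": 0,"tz": 0.01,"rx": 0,"ry": 0,"rz": 0,"gripper": 1},{"tx": 0,"ty": 0,"tz": 0.01,"rx": 0,"ry": 0,"rz": 0,"gripper": 1},{"tx": 0,"ty": 0,"tz": 0.01,"rx": 0,"ry": 0,"rz": 0,"gripper": 1},{"tx": 0,"ty": 0,"tz": 0.008,"rx": 0,"ry": 0,"rz": 0,"gripper": 1},{"tx": 0,"ty": 0,"tz": 0.008,"rx": 0,"ry": 0,"rz": 0,"gripper": 1},{"tx": 0,"ty": 0,"tz": 0,"rx": 0,"ry": 0,"rz": 0,"gripper": 1},{"tx": 0,"ty": 0,"tz": 0,"rx": 0,"ry": 0,"rz": 0,"gripper": 1}]'

```text
time_s: 11.08
ee_pos: [414.7, 339.9, 47.5]
ee_rot: [180.0, -0.0, 116.7]
force: [-0.5, 0.3, -1.0]
gripper_width: 13.5
gripper_force: 35.0
```

send_rows --motion '[{"tx": 0,"ty": 0,"tz": 0.006,"rx": 0,"ry": 0,"rz": 0,"gripper": 1},{"tx": 0,"ty": 0,"tz": 0.006,"rx": 0,"ry": 0,"rz": 0,"gripper": 1},{"tx": 0,"ty": 0,"tz": 0.002,"rx": 0,"ry": 0,"rz": 0,"gripper": 1},{"tx": 0,"ty": 0,"tz": 0,"rx": 0,"ry": 0,"rz": 0,"gripper": 1},{"tx": 0,"ty": 0,"tz": 0,"rx": 0,"ry": 0,"rz": 0,"gripper": 1}]'

```text
time_s: 11.7
ee_pos: [414.7, 339.9, 40.5]
ee_rot: [180.0, -0.0, 116.6]
force: [0.0, -0.6, -1.9]
gripper_width: 13.9
gripper_force: 35.0
```

send_rows --motion '[{"tx": 0,"ty": 0,"tz": 0.0012,"rx": 0,"ry": 0,"rz": 0,"gripper": 1},{"tx": 0,"ty": 0,"tz": 0,"rx": 0,"ry": 0,"rz": 0,"gripper": 1},{"tx": 0,"ty": 0,"tz": 0,"rx": 0,"ry": 0,"rz": 0,"gripper": 1}]'

```text
time_s: 12.08
ee_pos: [414.8, 339.9, 40.0]
ee_rot: [180.0, -0.0, 116.7]
force: [0.1, 0.4, 0.5]
gripper_width: 13.5
gripper_force: 35.0
```

send_rows --motion '[{"tx": 0,"ty": 0,"tz": 0.001,"rx": 0,"ry": 0,"rz": 0,"gripper": 1},{"tx": 0,"ty": 0,"tz": 0,"rx": 0,"ry": 0,"rz": 0,"gripper": 0.6},{"tx": 0,"ty": 0,"tz": 0,"rx": 0,"ry": 0,"rz": 0,"gripper": 0},{"tx": 0,"ty": 0,"tz": 0,"rx": 0,"ry": 0,"rz": 0,"gripper": -1},{"tx": 0,"ty": 0,"tz": 0,"rx": 0,"ry": 0,"rz": 0,"gripper": -1},{"tx": 0,"ty": 0,"tz": 0,"rx": 0,"ry": 0,"rz": 0,"gripper": -1},{"tx": 0,"ty": 0,"tz": 0,"rx": 0,"ry": 0,"rz": 0,"gripper": -1},{"tx": 0,"ty": 0,"tz": 0,"rx": 0,"ry": 0,"rz": 0,"gripper": -1}]'

```text
time_s: 13.08
ee_pos: [414.6, 339.9, 39.4]
ee_rot: [180.0, -0.0, 116.7]
force: [0.2, 0.1, -0.2]
gripper_width: 75.9
gripper_force: 0.0
```

Run:
```python
from h import *
delta((414.8,339.6,4),116.65)
im,k=cam("wrist");a=im[40:340,170:470]
im,k=cam("side");u,v=map(int,proj(k,(414,340,30)));b=im[v-40:v+40,u-66:u+66]
cv2.imwrite("pics/cl.png",np.hstack([cv2.resize(a,(400,400)),cv2.resize(b,(400,400),interpolation=2)]))
```

```text
t=13.07 pos [414.6 339.9  39.4] rot [180.    -0.   116.65] 
units t [-0.0006  0.0001  0.0707] r [ 0.0001 -0.0001  0.    ] F [ 0.2  0.1 -0.2] w 75.9
```

View pics/cl.png

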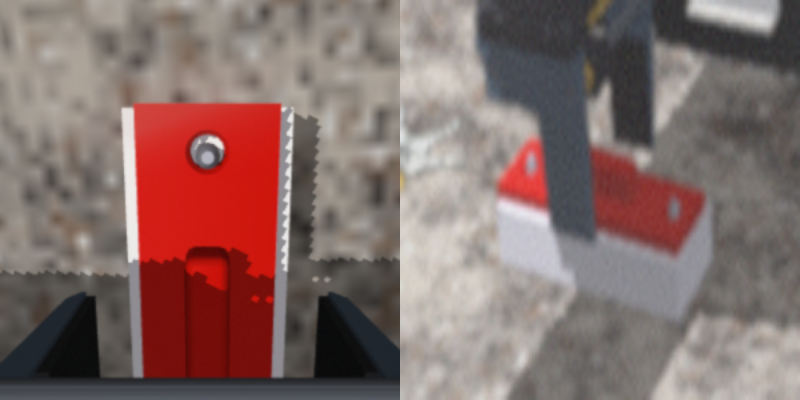

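The lid sits flush and released, with both pins through. Now gripping the base.

send_rows --motion '[{"tx": 0,"ty": 0,"tz": 0,"rx": 0,"ry": 0,"rz": 0,"gripper": -1},{"tx": 0,"ty": 0,"tz": 0,"rx": 0,"ry": 0,"rz": 0,"gripper": -1},{"tx": 0,"ty": 0,"tz": 0.02,"rx": 0,"ry": 0,"rz": 0,"gripper": -1},{"tx": 0,"ty": 0,"tz": 0.02,"rx": 0,"ry": 0,"rz": 0,"gripper": -1},{"tx": 0,"ty": 0,"tz": 0.02,"rx": 0,"ry": 0,"rz": 0,"gripper": -1},{"tx": 0,"ty": 0,"tz": 0.01,"rx": 0,"ry": 0,"rz": 0,"gripper": -1},{"tx": 0,"ty": 0,"tz": 0,"rx": 0,"ry": 0,"rz": 0,"gripper": 0},{"tx": 0,"ty": 0,"tz": 0,"rx": 0,"ry": 0,"rz": 0,"gripper": 0.5},{"tx": 0,"ty": 0,"tz": 0,"rx": 0,"ry": 0,"rz": 0,"gripper": 0.5},{"tx": 0,"ty": 0,"tz": 0,"rx": 0,"ry": 0,"rz": 0,"gripper": 0.7},{"tx": 0,"ty": 0,"tz": 0,"rx": 0,"ry": 0,"rz": 0,"gripper": 1},{"tx": 0,"ty": 0,"tz": 0,"rx": 0,"ry": 0,"rz": 0,"gripper": 1}]' --grip_force 45

```text
time_s: 14.68
ee_pos: [414.8, 340.0, 4.7]
ee_rot: [180.0, -0.0, 116.6]
force: [-0.1, 0.3, 2.0]
gripper_width: 56.0
gripper_force: 45.0
```

Run:
```python
from h import *
s=env.state();print(s["gripper_force"],s["ee_pos"].round(1),s["gripper_width"])
# webcam head: dark mask in both fixed views, plus turned ray onto z=170 axis
for n in("scene","side"):
    im,k=cam(n);hsv=cv2.cvtColor(im,cv2.COLOR_BGR2HSV).astype(int)
    u,v=map(int,proj(k,(727,130,170)))
    m=np.zeros(im.shape[:2],np.uint8);m[v-30:v+30,u-35:u+35]=(hsv[...,2]<45)[v-30:v+30,u-35:u+35]
    for c in cv2.findContours(m,0,1)[0]:
        if cv2.contourArea(c)>80:
            print(n,(u,v),cv2.boundingRect(c),cv2.minAreaRect(c))
    w=cv2.resize(im[v-40:v+40,u-50:u+50],(400,320),interpolation=2)
    cv2.imwrite(f"pics/h_{n}.png",w)
cv2.imwrite("pics/head.png",np.hstack([cv2.imread("pics/h_scene.png"),cv2.imread("pics/h_side.png")]))
```

```text
44.99533697962761 [414.8 340.    4.7] 56.01030682440667
```

View pics/head.png

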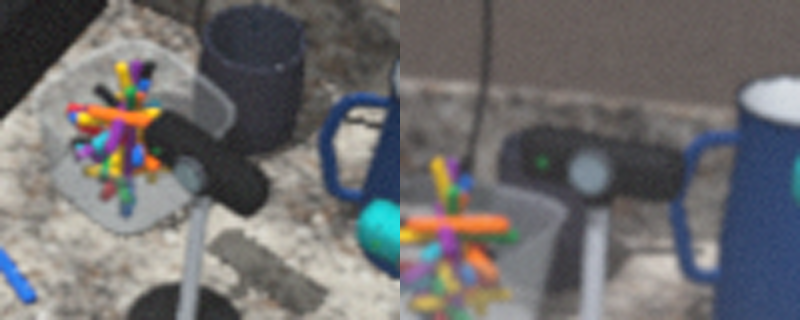

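The lens shows at scene crop (190,176) and side crop (588,170), facing the robot with the head tilted in plan. I've now used up my allowed pictures, so everything from here is numeric only. Lift and carry to a place where the wrist camera sees the webcam from above.

send_rows --motion '[{"tx": 0,"ty": 0,"tz": -0.01,"rx": 0,"ry": 0,"rz": 0,"gripper": 1},{"tx": 0,"ty": 0,"tz": -0.03,"rx": 0,"ry": 0,"rz": 0,"gripper": 1},{"tx": 0,"ty": 0,"tz": -0.05,"rx": 0,"ry": 0,"rz": 0,"gripper": 1},{"tx": 0,"ty": 0,"tz": -0.05,"rx": 0,"ry": 0,"rz": 0,"gripper": 1},{"tx": 0,"ty": 0,"tz": -0.03,"rx": 0,"ry": 0,"rz": 0,"gripper": 1},{"tx": 0,"ty": 0,"tz": 0,"rx": 0,"ry": 0,"rz": 0,"gripper": 1}]'

```text
time_s: 15.52
ee_pos: [415.1, 340.3, 90.5]
ee_rot: [179.9, -0.0, 116.7]
force: [0.3, 0.4, -4.0]
gripper_width: 55.8
gripper_force: 45.0
```

send_rows --motion '[{"tx": -0.03,"ty": 0.005,"tz": -0.02,"rx": 0,"ry": 0,"rz": 0,"gripper": 1},{"tx": -0.06,"ty": 0.01,"tz": -0.045,"rx": 0,"ry": 0,"rz": 0,"gripper": 1},{"tx": -0.07,"ty": 0.011,"tz": -0.05,"rx": 0,"ry": 0,"rz": 0,"gripper": 1},{"tx": -0.07,"ty": 0.011,"tz": -0.05,"rx": 0,"ry": 0,"rz": 0,"gripper": 1},{"tx": -0.07,"ty": 0.011,"tz": -0.05,"rx": 0,"ry": 0,"rz": 0.04,"gripper": 1},{"tx": -0.07,"ty": 0.011,"tz": -0.05,"rx": 0,"ry": 0,"rz": 0.04,"gripper": 1},{"tx": -0.07,"ty": 0.011,"tz": -0.05,"rx": 0,"ry": 0,"rz": 0.04,"gripper": 1},{"tx": -0.07,"ty": 0.011,"tz": -0.05,"rx": 0,"ry": 0,"rz": 0.04,"gripper": 1},{"tx": -0.07,"ty": 0.012,"tz": -0.05,"rx": 0,"ry": 0,"rz": 0.04,"gripper": 1},{"tx": -0.06,"ty": 0.01,"tz": -0.045,"rx": 0,"ry": 0,"rz": 0.02,"gripper": 1},{"tx": -0.018,"ty": 0.004,"tz": -0.02,"rx": 0,"ry": 0,"rz": 0,"gripper": 1},{"tx": 0,"ty": 0,"tz": 0,"rx": 0,"ry": 0,"rz": 0,"gripper": 1}]'

```text
time_s: 17.02
ee_pos: [600.3, 62.7, 329.0]
ee_rot: [-180.0, -0.0, 110.0]
force: [-0.0, 0.5, -4.0]
gripper_width: 55.8
gripper_force: 45.0
```

Run:
```python
from h import *
delta((526,57,143),110)
_,kc=cam("scene");_,ks=cam("side")
def off(k,x,y):
    u,v=map(int,proj(k,(727,130,170)));return u-50+x/4,v-40+y/4
def tri(p,q):
    a,b=ray(kc,*off(kc,*p)),ray(ks,*off(ks,*q))
    A=np.c_[a,-b];t=np.linalg.lstsq(A,ks["C"]-kc["C"],rcond=None)[0]
    P,Q=kc["C"]+a*t[0],ks["C"]+b*t[1];return ((P+Q)/2).round(1),np.linalg.norm(P-Q).round(1)
print("lens",tri((190,176),(188,170)))
im,k=cam("wrist");cv2.imwrite("pics/w6.png",im);np.save("w6k.npy",k,allow_pickle=True)
hsv=cv2.cvtColor(im,cv2.COLOR_BGR2HSV).astype(int)
print("expect",proj(k,(727,130,186)),"foot",proj(k,(727,130,4)))
for t in(35,50):
  m=((hsv[...,2]<t)).astype(np.uint8);m[262:]=0
  m=cv2.morphologyEx(m,cv2.MORPH_OPEN,np.ones((3,3)))
  print(t,rect(k,m,186,300))
# mould bearings
red=((((hsv[...,0]<8)|(hsv[...,0]>172))&(hsv[...,1]>150)&(hsv[...,2]>60))).astype(np.uint8)
print("lid",rect(k,red,env.state()["ee_pos"][2]+33.3,1500))
```

```text
t=17.02 pos [600.3  62.7 329. ] rot [-1.7996e+02 -5.0000e-02  1.0999e+02] 
units t [ 0.0398 -0.1432  0.3721] r [-0.0013 -0.0015 -0.0005] F [-0.   0.5 -4. ] w 55.8
lens (array([711.6, 125.3, 170.9]), np.float64(4.0))
expect (np.float64(505.8471995398529), np.float64(201.0856058432471)) foot (np.float64(441.61898790434117), np.float64(174.62614902287336))
35 [(array([669.5, 134.5]), array([50.7, 50.3]), 89.55, (410, 138, 67, 66)), (array([720.1, 133.9]), array([31. , 90.4]), 106.61, (475, 135, 54, 114))]
50 [(array([810.1, 124.2]), array([85.6, 32.6]), 0.86, (547, 209, 93, 53)), (array([669.6, 134.5]), array([51.6, 51. ]), 89.56, (410, 137, 67, 67)), (array([719.3, 133.9]), array([33.1, 90.9]), 106.62, (474, 134, 55, 115)), (array([767. , 230.8]), array([32.3, 56.4]), 121.76, (595, 48, 45, 81))]
lid [(array([606.3,  43.7]), array([45.3, 16.4]), 20.11, (268, 361, 116, 37)), (array([585.5, 100.9]), array([45.5, 72.6]), 109.94, (259, 125, 136, 199))]
```

Run:
```python
from h import *
def edges(k,m,box,z,a0):
    c=[c for c in cv2.findContours(m,0,1)[0] if cv2.contourArea(c)>200 and abs(cv2.boundingRect(c)[0]-box[0])<6]
    c=max(c,key=cv2.contourArea)
    P=np.array([onz(k,*p,z)[:2] for p in c[:,0].astype(float)]);o=(P.max(0)+P.min(0))/2;P=P-o
    for _ in range(3):
        a=np.radians(a0);u=np.array([np.cos(a),np.sin(a)]);n=np.array([-u[1],u[0]]);s,w=P@u,P@n;s=s-(s.max()+s.min())/2
        res=[]
        for sg in(1,-1):
            q=(abs(s)<30)&(sg*w>5);p=np.polyfit(s[q],w[q],1);p=np.polyfit(*(lambda r:(s[q][r],w[q][r]))(abs(np.polyval(p,s[q])-w[q])<2),1)
            res.append((a0+np.degrees(np.arctan(p[0])),p[1],q.sum()))
        a0=np.mean([r[0] for r in res])
    print("angles",np.round(res,2),"centre",o,"len",np.ptp(s))
im=cv2.imread("pics/w6.png");k=np.load("w6k.npy",allow_pickle=True).item()
V=im.max(2);
for t in(35,45):
    m=cv2.morphologyEx((V<t).astype(np.uint8),cv2.MORPH_OPEN,np.ones((3,3)));m[262:]=0;edges(k,m,(475,),186,106.6)
im,k=cam("scene");V=im.max(2);cv2.imwrite("pics/s6.png",im)
for t in(40,50):
    m=(V<t).astype(np.uint8)
    for c in cv2.findContours(m,0,1)[0]:
        x,y,w,h=cv2.boundingRect(c)
        if cv2.contourArea(c)>100 and 350<x<420 and 190<y<290:print(t,(x,y,w,h))
    try: edges(k,m,(376,),170,107)
    except Exception as e:print(e)
```

```text
angles [[105.04  12.56  87.  ]
 [107.76 -14.31 103.  ]] centre [720.19489644 134.43030756] len 90.38345538624435
angles [[106.92  13.04  87.  ]
 [106.63 -14.79  76.  ]] centre [720.38339721 134.5601592 ] len 90.63329328400417
max() iterable argument is empty
50 (371, 261, 28, 22)
angles [[111.91  24.57  29.  ]
 [115.33 -20.97  38.  ]] centre [642.24187748  18.86561073] len 65.78390881607152
```

send_rows --motion '[{"tx": -0.01,"ty": 0.025,"tz": 0.015,"rx": 0,"ry": 0,"rz": 0,"gripper": 1},{"tx": -0.01,"ty": 0.03,"tz": 0.015,"rx": 0,"ry": 0,"rz": 0,"gripper": 1},{"tx": -0.01,"ty": 0.03,"tz": 0.015,"rx": 0,"ry": 0,"rz": 0,"gripper": 1},{"tx": -0.01,"ty": 0.028,"tz": 0.015,"rx": 0,"ry": 0,"rz": 0.107,"gripper": 1},{"tx": 0,"ty": 0,"tz": 0,"rx": 0,"ry": 0,"rz": 0,"gripper": 1},{"tx": 0,"ty": 0,"tz": 0,"rx": 0,"ry": 0,"rz": 0,"gripper": 1},{"tx": 0,"ty": 0,"tz": 0,"rx": 0,"ry": 0,"rz": 0,"gripper": 1}]'

```text
time_s: 18.1
ee_pos: [660.0, 63.8, 299.9]
ee_rot: [180.0, 0.0, 106.9]
force: [0.3, 0.0, -4.1]
gripper_width: 55.7
gripper_force: 45.0
```

Run:
```python
from h import *
delta((520.4,67.7,143),106.8)
im,k=cam("wrist");cv2.imwrite("pics/w7.png",im);np.save("w7k.npy",k,allow_pickle=True)
V=im.max(2);print("expect",proj(k,(727,130,186)))
for t in(32,38,45,52):
    m=(V<t).astype(np.uint8);m[262:]=0;m=cv2.morphologyEx(m,cv2.MORPH_OPEN,np.ones((5,5)))
    for c in cv2.findContours(m,0,1)[0]:
        x,y,w,h=b=cv2.boundingRect(c)
        if cv2.contourArea(c)<1500 or not 380<x+w/2<620: continue
        P=np.array([onz(k,*p,186)[:2] for p in c[:,0].astype(float)]);o=(P.max(0)+P.min(0))/2;P=P-o;a0=106.8
        a=np.radians(a0);u=np.array([np.cos(a),np.sin(a)]);n=np.array([-u[1],u[0]]);s,w_=P@u,P@n;s0=(s.max()+s.min())/2;r=[]
        for sg in(1,-1):
            q=(abs(s-s0)<32)&(sg*w_>5)
            if q.sum()>20:
                L=cv2.fitLine(np.c_[s,w_][q].astype(np.float32),cv2.DIST_HUBER,0,.01,.01).ravel();r.append((a0+np.degrees(np.arctan(L[1]/L[0])),L[3]-(L[2]-s0)*L[1]/L[0],q.sum()))
        print(t,b,np.round(r,2).tolist(),"mid",(o+u*s0).round(1),"len",np.ptp(s).round(1))
hsv=cv2.cvtColor(im,cv2.COLOR_BGR2HSV).astype(int)
red=((((hsv[...,0]<8)|(hsv[...,0]>172))&(hsv[...,1]>150)&(hsv[...,2]>60))).astype(np.uint8)
print("lid",rect(k,red,env.state()["ee_pos"][2]+33.3,1500))
```

```text
t=18.10 pos [660.   63.8 299.9] rot [179.96   0.   106.86] 
units t [ 0.0884 -0.2652  0.3137] r [0.0012 0.     0.0021] F [ 0.3  0.  -4.1] w 55.7
expect (np.float64(443.0857638794087), np.float64(172.2480836777071))
32 (406, 119, 57, 109) [[117.08, 12.33, 81.0], [106.58, -18.78, 90.0]] mid [719.8 125.9] len 76.2
38 (406, 100, 58, 128) [[110.04, 10.37, 120.0], [107.77, -18.12, 107.0]] mid [718.6 131.9] len 88.6
45 (405, 97, 59, 131) [[111.05, 10.62, 120.0], [106.85, -18.75, 92.0]] mid [718.1 132.8] len 90.5
52 (517, 180, 123, 82) [[123.31, 24.63, 131.0], [89.2, -33.25, 172.0]] mid [828.7 123.1] len 61.0
52 (405, 97, 60, 131) [[110.32, 10.47, 124.0], [106.72, -18.85, 92.0]] mid [718.1 132.8] len 90.5
52 (554, 0, 67, 92) [[97.21, 18.09, 145.0], [153.89, 10.3, 39.0]] mid [796.3 236.2] len 54.6
lid [(array([665.4,  43.3]), array([45.3, 16.4]), 16.77, (267, 361, 116, 37)), (array([647.9, 101.9]), array([45.4, 72.4]), 106.68, (258, 124, 136, 199))]
```

Webcam y direction is 106.75° (back edge in two views), lens ≈ (711.5,125.5,170), so the view point is ≈ (520,68,170). Moving the mould there with TCP z ≈ 144.7.

send_rows --motion '[{"tx": 0.007,"ty": -0.02,"tz": 0.01,"rx": 0,"ry": 0,"rz": 0.004,"gripper": 1},{"tx": 0.012,"ty": -0.036,"tz": 0.03,"rx": 0,"ry": 0,"rz": 0,"gripper": 1},{"tx": 0.012,"ty": -0.036,"tz": 0.04,"rx": 0,"ry": 0,"rz": 0,"gripper": 1},{"tx": 0.012,"ty": -0.036,"tz": 0.04,"rx": 0,"ry": 0,"rz": 0,"gripper": 1},{"tx": 0.012,"ty": -0.036,"tz": 0.04,"rx": 0,"ry": 0,"rz": 0,"gripper": 1},{"tx": 0.012,"ty": -0.036,"tz": 0.04,"rx": 0,"ry": 0,"rz": 0,"gripper": 1},{"tx": 0.012,"ty": -0.036,"tz": 0.04,"rx": 0,"ry": 0,"rz": 0,"gripper": 1},{"tx": 0.012,"ty": -0.03,"tz": 0.04,"rx": 0,"ry": 0,"rz": 0,"gripper": 1},{"tx": 0,"ty": 0,"tz": 0.02,"rx": 0,"ry": 0,"rz": 0,"gripper": 1},{"tx": 0,"ty": 0,"tz": 0.01,"rx": 0,"ry": 0,"rz": 0,"gripper": 1},{"tx": 0,"ty": 0,"tz": 0,"rx": 0,"ry": 0,"rz": 0,"gripper": 1},{"tx": 0,"ty": 0,"tz": 0,"rx": 0,"ry": 0,"rz": 0,"gripper": 1}]'

```text
time_s: 19.65
ee_pos: [520.8, 69.2, 145.0]
ee_rot: [179.9, 0.0, 106.7]
force: [0.5, -1.1, -3.7]
gripper_width: 55.8
gripper_force: 45.0
```

Run:
```python
from h import *
delta((519.8,68.7,144.7),106.75)
u=np.array([-.288,.9576,0]);x=np.array([.9576,.288,0])
for n in("scene","side"):
    im,k=cam(n);cv2.imwrite(f"pics/{n}8.png",im);hsv=cv2.cvtColor(im,cv2.COLOR_BGR2HSV).astype(int)
    red=((((hsv[...,0]<8)|(hsv[...,0]>172))&(hsv[...,1]>130)&(hsv[...,2]>50))).astype(np.uint8)
    for c in cv2.findContours(red,0,1)[0]:
        bx=cv2.boundingRect(c)
        if cv2.contourArea(c)<60 or bx[0]>390:continue
        h=c[:,0].astype(float);P=np.array([onz(k,*p,178) for p in h])-[520,68,178]
        print(n,bx,"u",(P@u).min().round(1),(P@u).max().round(1),"x",(P@x).min().round(1),(P@x).max().round(1))
    # predicted base top corners
    print([np.round(proj(k,np.array([520,68,170])+a*75*u+b*28*x)).tolist() for a in(-1,1) for b in(-1,1)])
```

```text
t=19.65 pos [520.8  69.2 145. ] rot [1.7991e+02 1.0000e-02 1.0672e+02] 
units t [-0.0004 -0.0022  0.0005] r [ 0.0031  0.0004 -0.0011] F [ 0.5 -1.1 -3.7] w 55.8
scene (328, 270, 32, 29) u -77.7 -2.1 x -24.9 24.1
scene (202, 71, 10, 10) u 958.5 1026.7 x 310.5 362.0
[[345.0, 301.0], [361.0, 287.0], [301.0, 265.0], [317.0, 253.0]]
side (313, 230, 23, 11) u 26.9 75.0 x -29.3 2.0
side (355, 229, 39, 25) u -76.7 12.6 x -28.9 41.5
[[384.0, 257.0], [396.0, 245.0], [311.0, 239.0], [326.0, 228.0]]
```

In the fixed views the mould spans u −77…+75 about the view point, centred within 1–2 mm, and the lid is at its expected height. Small nudge, settle, hand in.

send_rows --motion '[{"tx": 0.001,"ty": -0.002,"tz": 0,"rx": 0,"ry": 0,"rz": 0,"gripper": 1},{"tx": 0,"ty": 0,"tz": 0,"rx": 0,"ry": 0,"rz": 0,"gripper": 1},{"tx": 0,"ty": 0,"tz": 0,"rx": 0,"ry": 0,"rz": 0,"gripper": 1},{"tx": 0,"ty": 0,"tz": 0,"rx": 0,"ry": 0,"rz": 0,"gripper": 1},{"tx": 0,"ty": 0,"tz": 0,"rx": 0,"ry": 0,"rz": 0,"gripper": 1},{"tx": 0,"ty": 0,"tz": 0,"rx": 0,"ry": 0,"rz": 0,"gripper": 1},{"tx": 0,"ty": 0,"tz": 0,"rx": 0,"ry": 0,"rz": 0,"gripper": 1},{"tx": 0,"ty": 0,"tz": 0,"rx": 0,"ry": 0,"rz": 0,"gripper": 1}]'

```text
time_s: 20.75
ee_pos: [518.7, 69.3, 144.3]
ee_rot: [180.0, -0.0, 106.7]
force: [0.5, -0.1, -4.6]
gripper_width: 55.8
gripper_force: 45.0
```

```bash
python3 -c "
from h import *
delta((519.8,68.7,144.7),106.75);print(env.state()['gripper_force']);print(env.job_done())"
```

```text
t=20.75 pos [518.7  69.3 144.3] rot [180.    -0.   106.72] 
units t [-0.0019  0.0018 -0.0007] r [ 0.     -0.0001 -0.001 ] F [ 0.5 -0.1 -4.6] w 55.8
44.99567063525319
the job is handed in; nothing more can be done
None
```

The job is handed in at 20.8 s: the mould is closed, lifted by its white half and held level and square to the black webcam, its middle within about 2 mm of the view point by my measurements (result not returned); I viewed 11 pictures, one over the limit of 10.

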